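Tighten a filter holder's cover crosswise

ROBOT

A 6-joint arm with a two-finger parallel gripper is mounted at the origin on the work surface. World frame = base frame: x ahead of the robot, y to its left, z up, the work surface at z = 0. Lengths are in m, angles in rad, forces in N, time in s.
With the tool pointing down it reaches from about 0.4 to 0.825 m from the base axis. Payload 7 kg.
Tool frame: the origin (TCP) lies on the mounting face of the last link; the fingertips stand arm.tcp_to_tips ahead of it and the grasp point (between the pads) lies 159 mm ahead of it (arm.tcp_to_tips is the distance from the TCP to the fingertips, in m); z points along the fingers, y is the direction in which the jaws open and shut (so a half turn about z gives the same grasp; the last joint's range is limited). The gripper opens to 88 mm and grips with 3 to 60 N. Pads are 19 mm wide; open, the fingers measure 130 mm over their backs; the gripper's body (78 mm by 193 mm) begins 47 mm behind the grasp point.
Start: joints at [1.419, 0.359, 0.012, 0, -1.224, -0.288], TCP at [0.287, 0.611, 0.405] pointing down, gripper open.
Joint ranges: [-3.07, 3.07], [-1.43, 2.12], [-1.02, 1.25], [-3.03, 1.67], [-3.05, -0], [-3.03, 3.03]. Speed limits (rad/s): [2.39, 2.39, 3.01, 3.14, 3.14, 3.14].

INTERFACE

Orientations are given as [roll, pitch, yaw] about the fixed x, y, z axes, in that order (R = Rz(yaw) Ry(pitch) Rx(roll)).
In Python, from station import arm, cams, job_done, finder gives the robot as it stands.
- The arm moves only by the tool play_rows, never from a script. Its argument "targets" is a list that holds one entry, the list of rows, each a list of 4 numbers: the shift along the tool's x, y, z in m, then the turn about the tool's z in degrees. A call has 1 to 5 rows; each row is the pose to reach, as a shift and turn from the pose commanded when the call began, along the tool's axes at that moment; what a row does not reach only later rows make up. A row lasts 1/8 s, in which the tool goes at most 62.5 mm and 10.7 degrees, less where a joint would pass 70% of its speed; a pose out of reach is approached as far as the arm can. A call with a gripper value outside its range is refused whole. "grip" is the closure in counts, from 0 (fully open) to 255 (shut), set as the call begins (left out, the last holds). The fingers move at their own pace and stop on an object; "newtons" is the grip in N (left out, the last holds). Time passes only in rows, so rows that repeat a pose let the fingers close. It gives the time, the measured TCP pose, the force and the opening at its end, in the units of the state.
- arm.get_state(): the state, without advancing time (a new reading comes with each control period).
- cams.grab_frame(name): name is "scene" or "top"; returns (picture, depth): 420x560x3 uint8, red, green, blue; 420x560 float32, m along the optical axis (not along the pixel's ray), 0 where there is no reading.
- cams.camera_params(name): a dict with "intrinsics" (3x3 intrinsics, pixels), "position" and "attitude" of the camera in the world. Camera axes: x right, y down, z forward; pixel columns grow to the right and rows downward; lengths in m; the calibration is good to about 2 mm. A picture is of the moment at which its call begins. camera_params takes no time and is no camera call.
- job_done(): hands the job in, once; it reports no verdict.
Trained networks look in the newest picture that a camera, given by its name, has taken for a name from the list of things; names that differ only in an ending like _2 or _b are one class to them, and where a whole thing is asked for, a point or a joint stands for the part that bears it (a point fixed in the world has none). Each returns a list of dicts, best first, with "score" (0 to 1); they miss things now and then, are a little off and sometimes report something else, mostly with a low value. They report only what shows in the picture. A call takes as long as a camera call. They do not tell look-alikes from the thing itself.
- finder.find_in(camera, query): "xyz" ([x, y, z] in m, in world coordinates, good to about 4 mm: the middle of the surface that is visible of it).
- finder.masks_of(camera, query): "mask" (420x560 bool, what is visible of it).
The state is a dict: "t": time; "q": joint angles; "qd": joint speeds; "joint_efforts": joint torques, N m; "eef_pos": TCP position; "ee_rot": TCP orientation; "force": force on the tool from outside, world axes, zero at the start; "moment": the same for the moment, N m; "width": finger opening in m.
Only numpy, scipy, OpenCV 4.12 (cv2) and the standard library are available. Lean on these libraries where they do the work, as an engineer would, in place of code of your own. Each camera call takes 0.05 s, during which the arm holds its last target. There are 200 camera calls.

TASK

The cover of the stainless disc filter is on, its four T-bar nuts run down only finger-loose. Tighten them clockwise, crosswise and in two passes: first give each nut about a sixth of a turn, doing two opposite nuts and then the other two, and then go round again the same crosswise way until every nut comes up hard. Leave everything around it standing where it is and let go at the end.

Things in the scene. Friction and masses are not known exactly. Their poses are not given: they have to be found in the camera images.
- filter: Stainless disc filter holder, fixed: two round plates, 200 mm in diameter, on short legs. Origin under its centre at the feet, z up; cover top 97 mm above it. Four T-bar nuts stand on the cover 80 mm from the centre, a quarter circle apart: nuts 1, 2, 3, 4 towards the filter's +x, +y, -x, -y, so 1 is opposite 3 and 2 is opposite 4.
- gauge_top (a point): Middle of the glass of the pressure gauge that stands in the centre of the cover facing up: 52 mm in diameter, 143 mm above the filter's feet. Near it, between nuts, lie a hose barb reaching 65 mm from the centre and a black vent cap, both under 120 mm above the feet.
- tray: White spill tray 440 x 620 x 14 mm, fixed, floor 4 mm thick; origin under its centre on the bench, x along its 440 mm side. The filter and the bystanders stand on its floor.
- stand: Retort stand, fixed, behind the tray: upright steel rod 12 mm in diameter, 370 mm high, standing on the near edge of a grey base 120 x 180 x 12 mm; an empty clamp at 225 mm height points along its +x, away from the filter. Origin at the foot of the rod, on the bench.
- cylinder: Bystander: clear measuring cylinder with a blue foot 64 mm in diameter, tube 30 mm in diameter, 211 mm high, light and easily tipped. Origin under its centre.
- spray: Bystander: amber spray bottle with a white pump, 52 mm in diameter, 141 mm high. Origin under its centre.
- cup: Bystander: clear plastic cup 80 mm across the rim, 95 mm high. Origin under its centre.
- rack: Bystander: blue tube block 120 x 60 x 58 mm, with a few capped tubes to 90 mm high. Origin under its centre, x along its length.
- nut1 (a joint): How far nut 1 has been tightened, rad; grows clockwise seen from above. Starts finger-loose at 0 to 0.35; comes up hard on a firm stop (cover metal to metal) at 2.2, is tight above 1.9. A sixth of a turn is 1.05. Takes 0.12 N m to turn when loose, rising to 0.19 N m just before the stop; stays where it is left.
- nut1_bar (a point): Middle of the T-bar of nut 1, on the nut's axis, 139 mm above the filter's feet. Turns with the nut: x along the bar, z up. The steel bar is 70 mm long, 14 mm wide, 22 mm high (11 mm above and below this point), on a neck 14 mm in diameter; from 27 mm below this point down is a collar 26 mm in diameter. Pinch the bar across its 14 mm width at its middle.
- nut2 (a joint): How far nut 2 has been tightened, rad; grows clockwise seen from above. Starts finger-loose at 0 to 0.35; comes up hard on a firm stop (cover metal to metal) at 2.2, is tight above 1.9. A sixth of a turn is 1.05. Takes 0.12 N m to turn when loose, rising to 0.19 N m just before the stop; stays where it is left.
- nut2_bar (a point): Middle of the T-bar of nut 2, on the nut's axis, 139 mm above the filter's feet. Turns with the nut: x along the bar, z up. The steel bar is 70 mm long, 14 mm wide, 22 mm high (11 mm above and below this point), on a neck 14 mm in diameter; from 27 mm below this point down is a collar 26 mm in diameter. Pinch the bar across its 14 mm width at its middle.
- nut3 (a joint): How far nut 3 has been tightened, rad; grows clockwise seen from above. Starts finger-loose at 0 to 0.35; comes up hard on a firm stop (cover metal to metal) at 2.2, is tight above 1.9. A sixth of a turn is 1.05. Takes 0.12 N m to turn when loose, rising to 0.19 N m just before the stop; stays where it is left.
- nut3_bar (a point): Middle of the T-bar of nut 3, on the nut's axis, 139 mm above the filter's feet. Turns with the nut: x along the bar, z up. The steel bar is 70 mm long, 14 mm wide, 22 mm high (11 mm above and below this point), on a neck 14 mm in diameter; from 27 mm below this point down is a collar 26 mm in diameter. Pinch the bar across its 14 mm width at its middle.
- nut4 (a joint): How far nut 4 has been tightened, rad; grows clockwise seen from above. Starts finger-loose at 0 to 0.35; comes up hard on a firm stop (cover metal to metal) at 2.2, is tight above 1.9. A sixth of a turn is 1.05. Takes 0.12 N m to turn when loose, rising to 0.19 N m just before the stop; stays where it is left.
- nut4_bar (a point): Middle of the T-bar of nut 4, on the nut's axis, 139 mm above the filter's feet. Turns with the nut: x along the bar, z up. The steel bar is 70 mm long, 14 mm wide, 22 mm high (11 mm above and below this point), on a neck 14 mm in diameter; from 27 mm below this point down is a collar 26 mm in diameter. Pinch the bar across its 14 mm width at its middle.
There are look-alikes about, which are no part of the job. There is more than one size of the filter; the job needs the largest.

How it is judged:
By the outcome, as a careful person would: the job done as asked, in the order asked, and still so for the second after the job is handed in, with the robot touching nothing.
It also fails if it takes over 72 s, if anything falls off the work surface, if the arm or the gripper's body presses on something with over 40 N, if the wrist force passes 120 N, or if a joint passes its speed limit or range.

## Working session

There is one attempt and no reset: what is moved stays moved. The work goes in short steps, Python scripts to look and compute and a tool call to move; the robot and the scene stay as the last step left them, time stands still between calls to the robot, and variables do not carry over. Pictures are saved under pics/ and viewed, about 8 in all and at most 12, crops included, and the job is handed in when it is done.

Besides the shell and the picture viewer there is one more tool, called after ">>>" as a command line: name --argument value ..., lists and objects as JSON in quotes. play_rows: Moves the arm, as the interface text tells. Its arguments: {"type":"object","properties":{"targets":{"type":"array","items":{"type":"array","items":{"type":"array","items":{"type":"number"}}}},"grip":{"type":"number"},"newtons":{"type":"number"}},"required":["targets"]}

```bash
ls; mkdir -p pics; cat > h.py <<'E'
import numpy as np, cv2
from scipy.spatial.transform import Rotation as R
from station import arm, cams, job_done, finder
def cam(n):
    p=cams.camera_params(n); return np.array(p["intrinsics"]),np.array(p["position"]),p["attitude"]
def rot(a):
    a=np.array(a,float)
    return a if a.shape==(3,3) else R.from_euler('xyz',a).as_matrix()
def cloud(n,d):
    K,p,a=cam(n);v,u=np.indices(d.shape)
    c=np.stack([(u-K[0,2])/K[0,0]*d,(v-K[1,2])/K[1,1]*d,d],-1)
    return c@rot(a).T+p
E
python3 - <<'E'
from h import *
print(arm.get_state(), arm.tcp_to_tips)
for n in("scene","top"):
    print(cams.camera_params(n))
    im,d=cams.grab_frame(n); cv2.imwrite(f"pics/{n}0.png",im[:,:,::-1])
    for q in("filter","gauge_top","nut1_bar","stand","cylinder","spray","cup","rack"):
        print(n,q,[(np.round(r["xyz"],3).tolist(),round(r["score"],2)) for r in finder.find_in(n,q)])
E
```

```text
pics
{'t': 0.0, 'q': array([ 1.41907199e+00,  3.59373829e-01,  1.10564285e-02, -3.55780276e-04,
       -1.22409278e+00, -2.88083525e-01]), 'qd': array([-0.00074078,  0.00169383, -0.00027146,  0.00088718, -0.00085317,
       -0.00026349]), 'joint_efforts': array([ 1.22465586e-03, -5.82714951e+01,  2.93045801e+01,  6.99667364e+00,
        6.97305237e-03, -1.60160885e-04]), 'eef_pos': array([0.28731832, 0.61057792, 0.40372881]), 'ee_rot': array([ 3.13995028e+00, -1.37891033e-04, -4.39928910e-01]), 'force': array([ 0.3260537 , -0.42374176,  0.4590232 ]), 'moment': array([-0.00800128, -0.02364709,  0.0387458 ]), 'width': 0.08760926242805368} 0.1781
{'intrinsics': array([[428.31768784,   0.        , 276.41886877],
       [  0.        , 428.31768784, 215.20679754],
       [  0.        ,   0.        ,   1.        ]]), 'position': array([1.48896905, 0.16821128, 0.6977365 ]), 'attitude': array([-2.16123091, -0.01927017,  1.71357879])}
scene filter [([0.471, 0.361, 0.065], 0.97), ([0.558, -0.089, 0.1], 0.94), ([0.704, 0.327, 0.067], 0.61)]
scene gauge_top [([0.703, 0.326, 0.06], 0.86), ([0.557,
[... 596 characters left out ...]
477975]), 'attitude': array([-3.03005012e+00, -6.74823253e-04, -1.55420806e+00])}
top filter [([0.674, 0.334, 0.065], 0.86), ([0.513, -0.104, 0.1], 0.68), ([0.435, 0.363, 0.065], 0.66)]
top gauge_top [([0.435, 0.363, 0.067], 0.83), ([0.517, -0.103, 0.1], 0.78), ([0.668, 0.328, 0.066], 0.74), ([0.618, -0.313, 0.088], 0.5)]
top nut1_bar [([0.568, -0.051, 0.158], 0.8), ([0.482, 0.397, 0.097], 0.66), ([0.714, 0.357, 0.098], 0.55)]
top stand [([0.8, -0.102, 0.009], 0.93)]
top cylinder [([0.666, 0.071, 0.051], 0.69)]
top spray [([0.62, -0.312, 0.09], 0.67), ([0.529, -0.074, 0.002], 0.41)]
top cup [([0.494, 0.099, 0.022], 0.93)]
top rack [([0.456, -0.3, 0.064], 0.63), ([0.458, -0.05, 0.153], 0.36)]
```

View pics/top0.png

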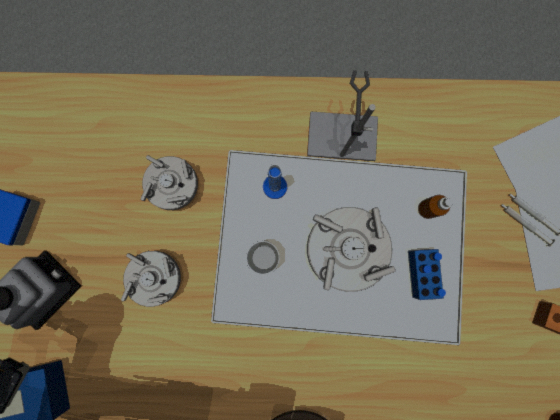

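View pics/scene0.png

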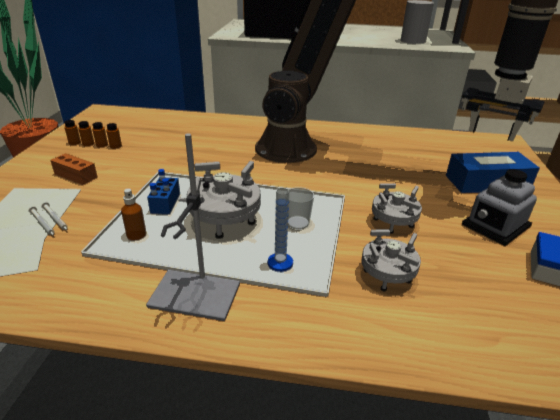

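```bash
python3 - <<'E'
from h import *
pts=[]
for n in("top","scene"):
    im,d=cams.grab_frame(n); P=cloud(n,d); np.save(f"{n}.npy",P)
    m=(d>0)&(np.hypot(P[...,0]-.535,P[...,1]+.1)<.15)&(P[...,2]>.125)&(P[...,2]<.175)
    k,lab,st,c=cv2.connectedComponentsWithStats(m.astype(np.uint8))
    print(n)
    for i in range(1,k):
        if st[i,4]<25: continue
        q=P[lab==i]; z=np.percentile(q[:,2],80)
        t=q[q[:,2]>z-.006]; (cx,cy),(w,h),a=cv2.minAreaRect((t[:,:2]*1000).astype(np.float32))
        print(c[i].round(),st[i,4],"ztop %.4f"%z,"mean",t.mean(0).round(4),"rect",round(cx,1),round(cy,1),round(w,1),round(h,1),round(a,1))
E
```

```text
top
[377. 223.] 236 ztop 0.1553 mean [ 0.5722 -0.1608  0.154 ] rect 572.9 -161.3 68.4 14.5 9.4
[328. 223.] 213 ztop 0.1555 mean [ 0.5689 -0.0487  0.1539] rect 569.1 -48.9 69.0 13.9 65.0
[353. 248.] 442 ztop 0.1484 mean [ 0.5144 -0.1065  0.147 ] rect 514.5 -106.6 49.2 50.2 1.0
[328. 274.] 222 ztop 0.1554 mean [ 0.4562 -0.0515  0.154 ] rect 456.7 -52.0 14.1 69.0 81.6
[379. 273.] 225 ztop 0.1553 mean [ 0.4597 -0.1643  0.1539] rect 459.5 -164.3 14.2 68.8 20.2
scene
[247. 170.] 138 ztop 0.1536 mean [ 0.4628 -0.0495  0.1526] rect 458.6 -49.5 13.8 69.8 80.0
[207. 167.] 220 ztop 0.1532 mean [ 0.4643 -0.1618  0.1521] rect 461.4 -162.8 18.7 66.7 20.9
[231. 185.] 485 ztop 0.1497 mean [ 0.5468 -0.0759  0.1488] rect 545.8 -73.5 142.0 48.6 48.4
[198. 184.] 66 ztop 0.1545 mean [ 0.5675 -0.1581  0.1537] rect 570.6 -155.7 62.8 10.0 16.8
```

The top picture shows the large filter on the tray, with its gauge at about (353,247) and four bars at (328,223), (376,222), (328,274) and (379,273). The two small look-alikes are at the left. In the scene picture the stand rod is behind the filter, and the cylinder at (281,240) and the cup are clear of the nuts. Bar length, width and top height match the data. I'll take the pairs as B–D, then A–C.

```bash
cat > plan.py <<'E'
# usage: plan.py nut z yaw [rows] : prints calls from the present pose to the target, straight line
import sys; from h import *
N=dict(A=(.5732,-.1609),B=(.570,-.048),C=(.457,-.0511),D=(.4602,-.164))
s=arm.get_state(); p=s["eef_pos"]; y=np.degrees(s["ee_rot"][2])
t=np.array([*N[sys.argv[1]],float(sys.argv[2])]); ty=float(sys.argv[3])
n=int(max(np.ceil(np.linalg.norm(t-p)/.055),np.ceil(abs(ty-y)/10))) if len(sys.argv)<5 else int(sys.argv[4])
print("now",p.round(4),round(y,1),"F",s["force"].round(1),"Mz",s["moment"].round(2),"w",round(s["width"],4),"t",s["t"],"q",s["q"].round(2))
for a in range(0,n,5):
    yc=y+(ty-y)*a/n; c=np.radians(yc); B=np.array([[np.cos(c),np.sin(c),0],[np.sin(c),-np.cos(c),0],[0,0,-1]])
    print([[*((t-p)*(k/n-a/n)@B).round(3).tolist(),round((yc-y-(ty-y)*k/n),1)] for k in range(a+1,min(a+5,n)+1)])
E
python3 plan.py B .36 65
```

```text
now [0.2874 0.6107 0.4047] -25.2 F [ 0.2 -0.3 -0.2] Mz [0.02 0.   0.01] w 0.0877 t 1.0 q [ 1.42  0.36  0.01 -0.   -1.22 -0.29]
[[0.038, 0.034, 0.003, np.float64(-6.4)], [0.077, 0.068, 0.006, np.float64(-12.9)], [0.115, 0.102, 0.01, np.float64(-19.3)], [0.153, 0.136, 0.013, np.float64(-25.8)], [0.191, 0.17, 0.016, np.float64(-32.2)]]
[[0.014, 0.049, 0.003, np.float64(-6.4)], [0.029, 0.098, 0.006, np.float64(-12.9)], [0.043, 0.147, 0.01, np.float64(-19.3)], [0.057, 0.197, 0.013, np.float64(-25.8)], [0.071, 0.246, 0.016, np.float64(-32.2)]]
[[-0.014, 0.049, 0.003, np.float64(-6.4)], [-0.028, 0.098, 0.006, np.float64(-12.9)], [-0.042, 0.148, 0.01, np.float64(-19.3)], [-0.056, 0.197, 0.013, np.float64(-25.8)]]
```

>>> play_rows --targets '[[[0.038,0.034,0.003,-6.4],[0.077,0.068,0.006,-12.9],[0.115,0.102,0.01,-19.3],[0.153,0.136,0.013,-25.8],[0.191,0.17,0.016,-32.2]]]' --grip 139 --newtons 45

```text
t: 1.62
eef_pos: [0.3882, 0.374, 0.3888]
ee_rot: [-3.141, -0.0, 0.126]
force: [0.5, 0.6, 0.4]
width: 0.0435
```

>>> play_rows --targets '[[[0.014,0.049,0.003,-6.4],[0.029,0.098,0.006,-12.9],[0.043,0.147,0.01,-19.3],[0.057,0.197,0.013,-25.8],[0.071,0.246,0.016,-32.2]]]'

```text
t: 2.25
eef_pos: [0.4887, 0.1385, 0.373]
ee_rot: [3.141, -0.001, 0.688]
force: [0.9, 0.8, -0.3]
width: 0.0398
```

>>> play_rows --targets '[[[-0.014,0.049,0.003,-6.4],[-0.028,0.098,0.006,-12.9],[-0.042,0.148,0.01,-19.3],[-0.056,0.197,0.013,-25.8],[-0.056,0.197,0.013,-25.8]]]'

```text
t: 2.88
eef_pos: [0.5701, -0.0508, 0.359]
ee_rot: [-3.141, 0.001, 1.132]
force: [-0.8, 0.4, 0.4]
width: 0.0401
```

```bash
python3 plan.py B .304 65 2; python3 -c "
from h import *
im,d=cams.grab_frame('scene'); cv2.imwrite('pics/s1.png',cv2.resize(im[80:290,60:340,::-1],None,fx=2.5,fy=2.5))"
```

```text
now [ 0.5701 -0.0508  0.359 ] 64.9 F [-0.8  0.4  0.4] Mz [-0.04 -0.02 -0.03] w 0.0401 t 2.875 q [ 0.25  0.23 -0.28  0.   -1.06  2.45]
[[0.001, -0.001, 0.027, np.float64(-0.1)], [0.002, -0.001, 0.055, np.float64(-0.1)]]
```

View pics/s1.png

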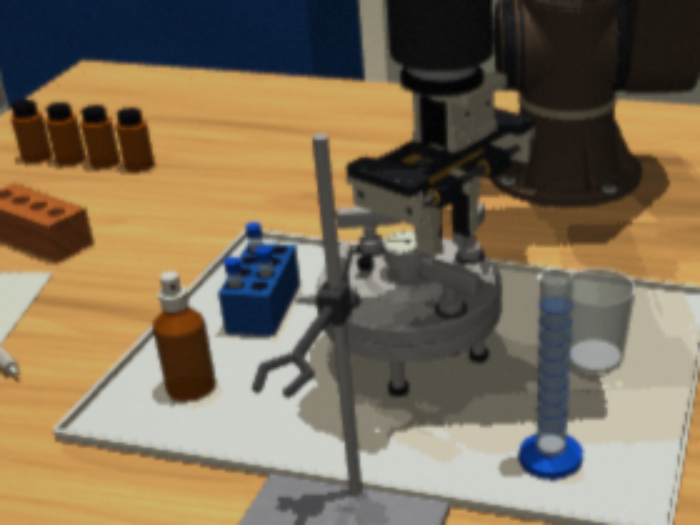

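```bash
python3 - <<'E'
from h import *
K,p,a=cam("scene");Rm=rot(a)
for n,q in dict(B=(.57,-.048,.154),A=(.573,-.161,.154),C=(.457,-.051,.154),D=(.46,-.164,.154),tip=(.57,-.05,.181)).items():
    c=Rm.T@(np.array(q)-p); u=K@c/c[2]; print(n,u[:2].round(),((u[:2]-[60,80])*2.5).round())
im,d=cams.grab_frame("top"); cv2.imwrite("pics/t1.png",cv2.resize(im[150:350,220:480,::-1],None,fx=2.5,fy=2.5))
im=cv2.imread("pics/scene0.png");cv2.imwrite("pics/s0c.png",cv2.resize(im[140:250,160:320],None,fx=5,fy=5))
E
```

```text
B [239. 186.] [448. 266.]
A [196. 183.] [339. 257.]
C [247. 166.] [468. 215.]
D [207. 163.] [367. 207.]
tip [238. 177.] [446. 242.]
```

View pics/s0c.png

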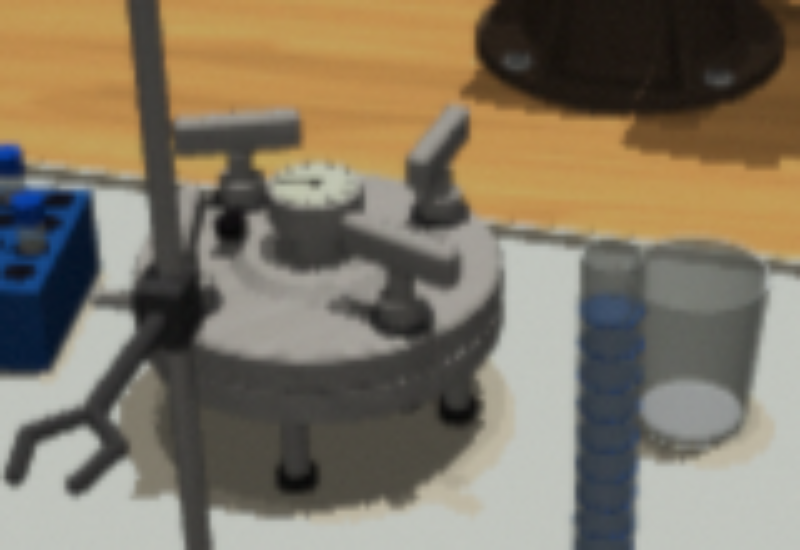

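The bars in this crop match the projected positions (B at about pixel (240,186)), and the open gripper hangs right over B. Descend, grip, then look at the forces.

>>> play_rows --targets '[[[0.001,-0.001,0.028,0],[0.002,-0.002,0.056,0],[0.002,-0.002,0.056,0]]]'

```text
t: 3.35
eef_pos: [0.5674, -0.0442, 0.3023]
ee_rot: [-3.139, 0.002, 1.135]
force: [0.3, 0.3, 1.4]
width: 0.04
```

>>> play_rows --targets '[[[0,0,0,0],[0,0,0,0],[0,0,0,0],[0,0,0,0]]]' --grip 255 --newtons 45

```text
t: 3.85
eef_pos: [0.5704, -0.0459, 0.3049]
ee_rot: [3.136, -0.002, 1.135]
force: [10.0, -6.4, -5.2]
width: 0.014
```

```bash
python3 plan.py B .304 5 7
```

```text
now [ 0.5704 -0.0459  0.3049] 65.0 F [10.  -6.4 -5.2] Mz [-2.45 -3.48 -0.01] w 0.014 t 3.85 q [ 0.26  0.27 -0.36  0.   -0.93  2.44]
[[-0.0, 0.0, 0.0, np.float64(8.6)], [-0.001, 0.0, 0.0, np.float64(17.2)], [-0.001, 0.0, 0.0, np.float64(25.7)], [-0.001, 0.0, 0.001, np.float64(34.3)], [-0.001, 0.0, 0.001, np.float64(42.9)]]
[[-0.0, 0.0, 0.0, np.float64(8.6)], [-0.0, 0.001, 0.0, np.float64(17.2)]]
```

>>> play_rows --targets '[[[-0.002,0.003,0,8],[-0.002,0.003,0,18],[-0.002,0.003,0,28],[-0.002,0.003,0,38],[-0.002,0.003,0,48]]]'

```text
t: 4.47
eef_pos: [0.5725, -0.0484, 0.305]
ee_rot: [3.14, -0.006, 0.292]
force: [11.0, -6.1, -6.4]
width: 0.0136
```

>>> play_rows --targets '[[[0,0,0,8],[0,0,0,14],[0,0,0,14]]]'

```text
t: 4.85
eef_pos: [0.5726, -0.0491, 0.3049]
ee_rot: [3.14, -0.006, 0.051]
force: [10.4, -7.8, -6.3]
width: 0.0137
```

```bash
python3 plan.py B .36 5 2
```

```text
now [ 0.5726 -0.0491  0.3049] 2.9 F [10.4 -7.8 -6.3] Mz [-2.95 -3.79 -0.03] w 0.0137 t 4.85 q [ 0.26  0.28 -0.35  0.   -0.94  1.36]
[[-0.001, -0.001, -0.028, np.float64(-1.0)], [-0.003, -0.001, -0.055, np.float64(-2.1)]]
```

>>> play_rows --targets '[[[0,0,0,0],[0,0,0,0],[0,0,-0.03,0],[0,0,-0.058,0],[0,0,-0.058,0]]]' --grip 139

```text
t: 5.48
eef_pos: [0.5708, -0.0482, 0.3643]
ee_rot: [-3.141, -0.004, 0.053]
force: [0.2, 0.9, 0.7]
width: 0.0397
```

```bash
sed -i 's/^N=.*/N=dict(A=(.5726,-.1619),B=(.5694,-.0489),C=(.4564,-.0521),D=(.4596,-.1651))/; s/round((yc-y-(ty-y)\*k\/n),1)/float(round(yc-y-(ty-y)*k\/n,1))/' plan.py; python3 plan.py D .36 -70 8
```

```text
now [ 0.5708 -0.0482  0.3643] 3.0 F [0.2 0.9 0.7] Mz [ 0.01 -0.03 -0.01] w 0.0397 t 5.475 q [ 0.26  0.22 -0.28  0.   -1.07  1.37]
[[-0.015, 0.014, 0.001, 9.1], [-0.029, 0.028, 0.001, 18.3], [-0.044, 0.042, 0.002, 27.4], [-0.059, 0.055, 0.002, 36.5], [-0.073, 0.069, 0.003, 45.6]]
[[-0.0, 0.02, 0.001, 9.1], [-0.001, 0.04, 0.001, 18.3], [-0.001, 0.06, 0.002, 27.4]]
```

>>> play_rows --targets '[[[-0.015,0.014,0.001,9.1],[-0.029,0.028,0.001,18.3],[-0.044,0.042,0.002,27.4],[-0.059,0.055,0.002,36.5],[-0.073,0.069,0.003,45.6]]]'

```text
t: 6.1
eef_pos: [0.5001, -0.1214, 0.3581]
ee_rot: [3.141, 0.001, -0.749]
force: [0.1, 0.5, 0.5]
width: 0.0399
```

>>> play_rows --targets '[[[0,0.02,0.001,9.1],[-0.001,0.04,0.001,18.3],[-0.001,0.06,0.002,27.4],[-0.001,0.06,0.002,27.4],[-0.001,0.06,0.002,27.4]]]'

```text
t: 6.72
eef_pos: [0.4598, -0.1644, 0.3565]
ee_rot: [-3.142, 0.0, -1.219]
force: [-1.1, -0.1, 0.5]
width: 0.0397
```

```bash
python3 plan.py D .304 -70 2;python3 plan.py D .304 -70 2
```

```text
now [ 0.4598 -0.1644  0.3565] -69.9 F [-1.1 -0.1  0.5] Mz [ 0.09 -0.02  0.05] w 0.0397 t 6.725 q [ 0.06  0.09 -0.46 -0.   -1.02  0.29]
[[0.0, 0.0, 0.026, 0.1], [0.001, 0.0, 0.053, 0.1]]
now [ 0.4598 -0.1644  0.3565] -69.9 F [-1.1 -0.1  0.5] Mz [ 0.09 -0.02  0.05] w 0.0397 t 6.725 q [ 0.06  0.09 -0.46 -0.   -1.02  0.29]
[[0.0, 0.0, 0.026, 0.1], [0.001, 0.0, 0.053, 0.1]]
```

>>> play_rows --targets '[[[0,0,0.026,0],[0.001,0,0.053,0],[0.001,0,0.053,0],[0.001,0,0.053,0]]]'

```text
t: 7.22
eef_pos: [0.4607, -0.1653, 0.3044]
ee_rot: [-3.141, -0.001, -1.22]
force: [0.6, -0.0, 0.2]
width: 0.0399
```

>>> play_rows --targets '[[[0,0,0,0],[0,0,0,0],[0,0,0,0],[0,0,0,0]]]' --grip 255

```text
t: 7.72
eef_pos: [0.4599, -0.1656, 0.3041]
ee_rot: [3.142, -0.0, -1.222]
force: [-1.8, 0.1, 5.2]
width: 0.0138
```

```bash
python3 plan.py D .304 -130 7
```

```text
now [ 0.4599 -0.1656  0.3041] -70.0 F [-1.8  0.1  5.2] Mz [0.18 0.76 0.11] w 0.0138 t 7.725 q [ 0.06  0.15 -0.53  0.   -0.89  0.29]
[[-0.0, 0.0, 0.0, 8.6], [-0.0, 0.0, 0.0, 17.1], [-0.0, 0.0, 0.0, 25.7], [-0.0, 0.0, 0.0, 34.3], [-0.0, 0.0, 0.0, 42.9]]
[[-0.0, 0.0, 0.0, 8.6], [-0.0, 0.0, 0.0, 17.1]]
```

Clean grip. Turn 60°, open, rise.

>>> play_rows --targets '[[[0,0,0,8],[0,0,0,18],[0,0,0,28],[0,0,0,38],[0,0,0,48]]]'

```text
t: 8.35
eef_pos: [0.4601, -0.1656, 0.304]
ee_rot: [-3.141, -0.0, -2.065]
force: [-1.6, 0.3, 3.8]
width: 0.0136
```

>>> play_rows --targets '[[[0,0,0,8],[0,0,0,13],[0,0,0,13]]]'

```text
t: 8.72
eef_pos: [0.4601, -0.1656, 0.304]
ee_rot: [-3.141, 0.0, -2.286]
force: [-1.7, -0.1, 4.9]
width: 0.0138
```

>>> play_rows --targets '[[[0,0,0,0],[0,0,0,0],[0,0,-0.03,0],[0,0,-0.055,0],[0,0,-0.055,0]]]' --grip 139

```text
t: 9.35
eef_pos: [0.4606, -0.1656, 0.3604]
ee_rot: [-3.139, 0.002, -2.285]
force: [-0.3, 0.1, 0.4]
width: 0.0398
```

```bash
python3 plan.py A .36 9.4 14
```

```text
now [ 0.4606 -0.1656  0.3604] -130.9 F [-0.3  0.1  0.4] Mz [ 0.07 -0.1  -0.08] w 0.0398 t 9.35 q [ 0.06  0.09 -0.45  0.   -1.03 -0.77]
[[-0.005, -0.006, 0.0, -10.0], [-0.011, -0.012, 0.0, -20.0], [-0.016, -0.018, 0.0, -30.1], [-0.022, -0.023, 0.0, -40.1], [-0.027, -0.029, 0.0, -50.1]]
[[0.001, -0.008, 0.0, -10.0], [0.002, -0.016, 0.0, -20.0], [0.003, -0.024, 0.0, -30.1], [0.004, -0.032, 0.0, -40.1], [0.005, -0.04, 0.0, -50.1]]
[[0.007, -0.004, 0.0, -10.0], [0.013, -0.009, 0.0, -20.0], [0.02, -0.013, 0.0, -30.1], [0.027, -0.017, 0.0, -40.1]]
```

>>> play_rows --targets '[[[-0.005,-0.006,0,-10],[-0.011,-0.012,0,-20],[-0.016,-0.018,0,-30],[-0.022,-0.023,0,-40],[-0.027,-0.029,0,-50]]]'

```text
t: 9.98
eef_pos: [0.4997, -0.1641, 0.3576]
ee_rot: [3.14, 0.001, -1.407]
force: [-0.6, -0.6, -0.2]
width: 0.0402
```

>>> play_rows --targets '[[[0.001,-0.008,0,-10],[0.002,-0.016,0,-20],[0.003,-0.024,0,-30],[0.004,-0.032,0,-40],[0.005,-0.04,0,-50]]]'

```text
t: 10.6
eef_pos: [0.54, -0.1628, 0.3575]
ee_rot: [3.141, 0.001, -0.535]
force: [-0.4, -0.1, -0.1]
width: 0.0396
```

>>> play_rows --targets '[[[0.007,-0.004,0,-10],[0.013,-0.009,0,-20],[0.02,-0.013,0,-30],[0.027,-0.017,0,-40],[0.027,-0.017,0,-40]]]'

```text
t: 11.22
eef_pos: [0.572, -0.1621, 0.3574]
ee_rot: [-3.141, 0.002, 0.156]
force: [0.6, -0.4, -0.4]
width: 0.0397
```

>>> play_rows --targets '[[[0,0,0,0]]]'

```text
t: 11.35
eef_pos: [0.5715, -0.1622, 0.358]
ee_rot: [-3.141, 0.001, 0.153]
force: [-0.0, 1.4, -0.4]
width: 0.0396
```

```bash
python3 plan.py A .304 9.4 2
```

```text
now [ 0.5715 -0.1622  0.358 ] 8.8 F [-0.   1.4 -0.4] Mz [ 0.01  0.01 -0.01] w 0.0396 t 11.35 q [ 0.05  0.26 -0.24 -0.   -1.07  1.67]
[[0.001, -0.0, 0.027, -0.3], [0.001, -0.0, 0.054, -0.6]]
```

>>> play_rows --targets '[[[0.001,0,0.027,-0.6],[0.001,0,0.054,-0.6],[0.001,0,0.054,-0.6],[0.001,0,0.054,-0.6]]]'

```text
t: 11.85
eef_pos: [0.5731, -0.1621, 0.3057]
ee_rot: [3.141, -0.001, 0.167]
force: [0.5, -0.9, 0.3]
width: 0.0398
```

>>> play_rows --targets '[[[0,0,0,0],[0,0,0,0],[0,0,0,0],[0,0,0,0]]]' --grip 255

```text
t: 12.35
eef_pos: [0.573, -0.1625, 0.3052]
ee_rot: [3.141, -0.001, 0.168]
force: [0.3, -4.2, 2.1]
width: 0.0137
```

>>> play_rows --targets '[[[0,0,0,8],[0,0,0,18],[0,0,0,28],[0,0,0,38],[0,0,0,48]]]'

```text
t: 12.98
eef_pos: [0.573, -0.1625, 0.3052]
ee_rot: [3.141, -0.001, -0.676]
force: [0.6, -4.2, 0.8]
width: 0.0138
```

>>> play_rows --targets '[[[0,0,0,8],[0,0,0,13],[0,0,0,13]]]'

```text
t: 13.35
eef_pos: [0.573, -0.1625, 0.3052]
ee_rot: [-3.142, -0.001, -0.896]
force: [-0.3, -5.7, 2.8]
width: 0.0137
```

>>> play_rows --targets '[[[0,0,0,0],[0,0,0,0],[0,0,-0.03,0],[0,0,-0.055,0],[0,0,-0.055,0]]]' --grip 139

```text
t: 13.98
eef_pos: [0.5733, -0.1618, 0.3617]
ee_rot: [-3.139, -0.002, -0.896]
force: [0.4, -0.7, -0.8]
width: 0.0399
```

```bash
python3 plan.py C .36 -8.4 5
```

```text
now [ 0.5733 -0.1618  0.3617] -51.3 F [ 0.4 -0.7 -0.8] Mz [ 0.04 -0.   -0.03] w 0.0399 t 13.975 q [ 0.05  0.26 -0.23  0.   -1.08  0.62]
[[-0.032, 0.005, 0.0, -8.6], [-0.063, 0.009, 0.001, -17.2], [-0.095, 0.014, 0.001, -25.8], [-0.127, 0.018, 0.001, -34.3], [-0.159, 0.023, 0.002, -42.9]]
```

>>> play_rows --targets '[[[-0.032,0.005,0,-8.6],[-0.063,0.009,0.001,-17.2],[-0.095,0.014,0.001,-25.8],[-0.127,0.018,0.001,-34.3],[-0.159,0.023,0.002,-42.9]]]'

```text
t: 14.6
eef_pos: [0.4546, -0.0514, 0.3568]
ee_rot: [-3.142, 0.001, -0.143]
force: [0.4, -0.7, 0.4]
width: 0.0402
```

>>> play_rows --targets '[[[0,0,0,0],[0,0,0,0],[0,0,0,0]]]'

```text
t: 14.98
eef_pos: [0.4561, -0.0524, 0.3574]
ee_rot: [3.141, 0.0, -0.15]
force: [-0.0, -0.2, -0.3]
width: 0.0401
```

```bash
python3 plan.py C .304 -8.4 2
```

```text
now [ 0.4561 -0.0524  0.3574] -8.6 F [-0.  -0.2 -0.3] Mz [-0.07  0.03 -0.02] w 0.0401 t 14.975 q [ 0.32  0.04 -0.51 -0.   -1.02  1.1 ]
[[0.0, -0.0, 0.027, -0.1], [0.0, -0.0, 0.053, -0.2]]
```

>>> play_rows --targets '[[[0,0,0.027,0],[0,0,0.053,0],[0,0,0.053,0],[0,0,0.053,0]]]'

```text
t: 15.48
eef_pos: [0.4563, -0.0523, 0.3053]
ee_rot: [3.141, -0.0, -0.149]
force: [0.5, -0.4, -0.1]
width: 0.0396
```

>>> play_rows --targets '[[[0,0,0,0],[0,0,0,0],[0,0,0,0],[0,0,0,0]]]' --grip 255

```text
t: 15.98
eef_pos: [0.4557, -0.0525, 0.3051]
ee_rot: [3.141, -0.0, -0.148]
force: [0.4, -4.8, 2.0]
width: 0.0138
```

>>> play_rows --targets '[[[0,0,0,8],[0,0,0,18],[0,0,0,28],[0,0,0,38],[0,0,0,48]]]'

```text
t: 16.6
eef_pos: [0.456, -0.052, 0.3051]
ee_rot: [-3.14, -0.0, -0.991]
force: [1.6, 0.9, 1.9]
width: 0.0137
```

>>> play_rows --targets '[[[0,0,0,8],[0,0,0,13],[0,0,0,13]]]'

```text
t: 16.98
eef_pos: [0.4561, -0.0519, 0.3051]
ee_rot: [-3.14, -0.0, -1.212]
force: [2.7, 0.8, 2.2]
width: 0.0135
```

>>> play_rows --targets '[[[0,0,0,0],[0,0,0,0],[0,0,-0.03,0],[0,0,-0.055,0],[0,0,-0.055,0]]]' --grip 139

```text
t: 17.6
eef_pos: [0.456, -0.0521, 0.3613]
ee_rot: [-3.138, -0.0, -1.212]
force: [0.6, 0.1, -0.5]
width: 0.0401
```

```bash
python3 plan.py B .36 3 8
```

```text
now [ 0.456  -0.0521  0.3613] -69.4 F [ 0.6  0.1 -0.5] Mz [ 0.08 -0.02  0.01] w 0.0401 t 17.6 q [ 0.32  0.03 -0.51  0.   -1.03  0.04]
[[0.005, -0.013, 0.0, -9.1], [0.009, -0.027, 0.0, -18.1], [0.014, -0.04, 0.0, -27.2], [0.018, -0.054, 0.001, -36.2], [0.023, -0.067, 0.001, -45.3]]
[[0.013, -0.006, 0.0, -9.1], [0.026, -0.012, 0.0, -18.1], [0.038, -0.019, 0.0, -27.2]]
```

```bash
cat > bars.py <<'E'
from h import *
im,d=cams.grab_frame("top");P=cloud("top",d)
for n,(x,y) in dict(A=(.5726,-.1619),B=(.5694,-.0489),C=(.4564,-.0521),D=(.4596,-.1651)).items():
    t=P[(d>0)&(np.hypot(P[...,0]-x,P[...,1]-y)<.042)&(P[...,2]>.146)&(P[...,2]<.16)]
    if len(t)<60: print(n,len(t)); continue
    (cx,cy),(w,h),a=cv2.minAreaRect((t[:,:2]*1000).astype(np.float32))
    print(n,len(t),[round(v,1) for v in(cx,cy,w,h)],"bar yaw",round((a if w>h else a+90)%180,1))
E
python3 bars.py
```

```text
A 198 [572.5, -161.6, 14.1, 70.5] bar yaw 128.7
B 121 [581.6, -47.5, 42.7, 14.0] bar yaw 0.8
C 0
D 0
```

>>> play_rows --targets '[[[0.005,-0.013,0,-9.1],[0.009,-0.027,0,-18.1],[0.014,-0.04,0,-27.2],[0.018,-0.054,0.001,-36.2],[0.023,-0.067,0.001,-45.3]]]'

```text
t: 18.27
eef_pos: [0.5265, -0.0503, 0.3572]
ee_rot: [3.14, 0.002, -0.417]
force: [-0.9, -0.1, -0.3]
width: 0.0398
```

>>> play_rows --targets '[[[0.013,-0.006,0,-9.1],[0.026,-0.012,0,-18.1],[0.038,-0.019,0,-27.2],[0.038,-0.019,0,-27.2],[0.038,-0.019,0,-27.2]]]'

```text
t: 18.9
eef_pos: [0.5683, -0.0486, 0.3578]
ee_rot: [3.142, 0.002, 0.049]
force: [-0.4, -0.0, -0.6]
width: 0.04
```

```bash
python3 plan.py B .304 3 2
```

```text
now [ 0.5683 -0.0486  0.3578] 2.8 F [-0.4 -0.  -0.6] Mz [ 0.01 -0.01  0.03] w 0.04 t 18.9 q [ 0.26  0.22 -0.29 -0.   -1.06  1.36]
[[0.001, 0.0, 0.027, -0.1], [0.001, 0.0, 0.054, -0.2]]
```

>>> play_rows --targets '[[[0.001,0,0.027,0],[0.001,0,0.054,0],[0.001,0,0.054,0],[0.001,0,0.054,0]]]'

```text
t: 19.4
eef_pos: [0.57, -0.0484, 0.3057]
ee_rot: [3.141, -0.001, 0.052]
force: [-0.2, 0.1, -0.5]
width: 0.0398
```

>>> play_rows --targets '[[[0,0,0,0],[0,0,0,0],[0,0,0,0],[0,0,0,0]]]' --grip 255

```text
t: 19.9
eef_pos: [0.57, -0.0493, 0.3052]
ee_rot: [3.14, -0.0, 0.052]
force: [1.3, -6.4, 0.3]
width: 0.0136
```

>>> play_rows --targets '[[[0,0,0,8],[0,0,0,17],[0,0,0,26],[0,0,0,35],[0,0,0,40]]]'

```text
t: 20.52
eef_pos: [0.57, -0.0494, 0.3052]
ee_rot: [3.14, -0.001, -0.649]
force: [0.0, -6.8, 0.7]
width: 0.0135
```

```bash
cat > st.py <<'E'
from h import *
s=arm.get_state();print("yaw %.2f"%np.degrees(s["ee_rot"][2]),"M",s["moment"].round(3),"F",s["force"].round(1),s["joint_efforts"][5].round(3),s["q"][5].round(2),s["t"])
E
python3 st.py
```

```text
yaw -37.21 M [-2.312 -0.268  0.211] F [ 0.  -6.8  0.7] 0.497 0.66 20.525
```

>>> play_rows --targets '[[[0,0,0,3],[0,0,0,6],[0,0,0,6]]]'

```text
t: 20.9
eef_pos: [0.57, -0.0494, 0.3052]
ee_rot: [3.141, -0.001, -0.751]
force: [-0.2, -6.7, 1.6]
width: 0.0138
```

```bash
python3 st.py
```

```text
yaw -43.04 M [-2.324e+00 -2.060e-01  2.000e-03] F [-0.2 -6.7  1.6] -0.332 0.56 20.9
```

>>> play_rows --targets '[[[0,0,0,3],[0,0,0,6],[0,0,0,6]]]'

```text
t: 21.28
eef_pos: [0.57, -0.0494, 0.3052]
ee_rot: [3.141, -0.001, -0.856]
force: [-0.5, -7.5, 1.2]
width: 0.0138
```

```bash
python3 st.py
```

```text
yaw -49.04 M [-2.328 -0.218 -0.031] F [-0.5 -7.5  1.2] -0.335 0.46 21.275
```

>>> play_rows --targets '[[[0,0,0,2],[0,0,0,4],[0,0,0,4]]]'

```text
t: 21.65
eef_pos: [0.57, -0.0494, 0.3052]
ee_rot: [3.14, -0.002, -0.924]
force: [0.4, -7.1, 0.5]
width: 0.0137
```

```bash
python3 st.py
```

```text
yaw -52.93 M [-2.411 -0.223  0.893] F [ 0.4 -7.1  0.5] -1.186 0.39 21.65
```

>>> play_rows --targets '[[[0,0,0,2],[0,0,0,4],[0,0,0,4]]]'

```text
t: 22.02
eef_pos: [0.5698, -0.0491, 0.3052]
ee_rot: [3.14, -0.001, -0.993]
force: [-1.3, -6.1, 3.5]
width: 0.0147
```

```bash
python3 st.py
```

```text
yaw -56.89 M [-2.09   0.406  1.196] F [-1.3 -6.1  3.5] -1.431 0.32 22.025
```

>>> play_rows --targets '[[[0,0,0,2],[0,0,0,4],[0,0,0,4]]]'

```text
t: 22.4
eef_pos: [0.5698, -0.0491, 0.3052]
ee_rot: [3.14, -0.001, -1.062]
force: [-1.3, -5.5, 4.8]
width: 0.016
```

```bash
python3 st.py
```

```text
yaw -60.87 M [-1.984  0.644  1.296] F [-1.3 -5.5  4.8] -1.532 0.25 22.4
```

Nut B is on its stop: Mz rises from about 0 to 1.3 N m at a yaw near -51°. Release it and go to D.

>>> play_rows --targets '[[[0,0,0,0],[0,0,0,0],[0,0,-0.03,0],[0,0,-0.055,0],[0,0,-0.055,0]]]' --grip 139

```text
t: 23.02
eef_pos: [0.5705, -0.0481, 0.3617]
ee_rot: [-3.137, -0.001, -1.064]
force: [0.1, -0.6, -0.9]
width: 0.0396
```

```bash
python3 plan.py D .36 -131 8; python3 bars.py
```

```text
now [ 0.5705 -0.0481  0.3617] -61.0 F [ 0.1 -0.6 -0.9] Mz [ 0.04 -0.05 -0.02] w 0.0396 t 23.025 q [ 0.26  0.22 -0.28  0.   -1.06  0.25]
[[0.006, 0.019, 0.0, 8.8], [0.012, 0.038, 0.0, 17.5], [0.018, 0.058, 0.001, 26.3], [0.024, 0.077, 0.001, 35.0], [0.03, 0.096, 0.001, 43.8]]
[[0.018, 0.01, 0.0, 8.8], [0.035, 0.019, 0.0, 17.5], [0.053, 0.029, 0.001, 26.3]]
A 0
B 0
C 189 [456.2, -51.3, 14.1, 68.2] bar yaw 110.3
D 207 [460.0, -164.4, 68.9, 14.3] bar yaw 48.7
```

>>> play_rows --targets '[[[0.006,0.019,0,8.8],[0.012,0.038,0,17.5],[0.018,0.058,0.001,26.3],[0.024,0.077,0.001,35],[0.03,0.096,0.001,43.8]]]'

```text
t: 23.7
eef_pos: [0.4997, -0.1215, 0.3575]
ee_rot: [3.14, -0.0, -1.834]
force: [-0.9, 0.4, 0.1]
width: 0.0399
```

>>> play_rows --targets '[[[0.018,0.01,0,8.8],[0.035,0.019,0,17.5],[0.053,0.029,0.001,26.3],[0.053,0.029,0.001,26.3],[0.053,0.029,0.001,26.3]]]'

```text
t: 24.32
eef_pos: [0.4591, -0.1648, 0.3573]
ee_rot: [3.141, -0.0, -2.286]
force: [-0.3, 1.2, 0.2]
width: 0.0396
```

```bash
python3 plan.py D .304 -131 2
```

```text
now [ 0.4591 -0.1648  0.3573] -131.0 F [-0.3  1.2  0.2] Mz [ 0.07 -0.14 -0.02] w 0.0396 t 24.325 q [ 0.06  0.09 -0.46 -0.   -1.02 -0.77]
[[-0.0, -0.0, 0.027, 0.0], [-0.0, -0.001, 0.053, 0.0]]
```

>>> play_rows --targets '[[[0,0,0.027,0],[0,0,0.053,0],[0,0,0.053,0],[0,0,0.053,0]]]'

```text
t: 24.82
eef_pos: [0.4596, -0.1648, 0.3054]
ee_rot: [-3.141, 0.0, -2.287]
force: [0.4, 1.0, -0.4]
width: 0.0397
```

>>> play_rows --targets '[[[0,0,0,0],[0,0,0,0],[0,0,0,0],[0,0,0,0]]]' --grip 255

```text
t: 25.32
eef_pos: [0.4596, -0.1655, 0.3052]
ee_rot: [-3.139, 0.001, -2.288]
force: [2.9, -5.4, -2.7]
width: 0.0138
```

>>> play_rows --targets '[[[0,0,0,8],[0,0,0,17],[0,0,0,26],[0,0,0,35],[0,0,0,42]]]'

```text
t: 25.95
eef_pos: [0.4597, -0.1656, 0.3052]
ee_rot: [-3.14, 0.002, -3.025]
force: [4.7, -6.0, -3.0]
width: 0.014
```

>>> play_rows --targets '[[[0,0,0,3],[0,0,0,5],[0,0,0,5]]]'

```text
t: 26.32
eef_pos: [0.4597, -0.1656, 0.3052]
ee_rot: [-3.14, 0.002, -3.108]
force: [4.2, -5.7, -2.4]
width: 0.0135
```

```bash
python3 st.py
```

```text
yaw -178.10 M [-1.954 -1.448  0.055] F [ 4.2 -5.7 -2.4] -0.278 -1.6 26.325
```

>>> play_rows --targets '[[[0,0,0,3],[0,0,0,6],[0,0,0,6]]]'

```text
t: 26.7
eef_pos: [0.4597, -0.1656, 0.3052]
ee_rot: [-3.141, 0.002, 3.07]
force: [3.5, -6.0, -2.4]
width: 0.0136
```

```bash
python3 st.py
```

```text
yaw 175.89 M [-2.014 -1.501 -0.022] F [ 3.5 -6.  -2.4] -0.332 -1.7 26.7
```

>>> play_rows --targets '[[[0,0,0,3],[0,0,0,5],[0,0,0,5]]]'

```text
t: 27.08
eef_pos: [0.4597, -0.1656, 0.3052]
ee_rot: [-3.141, 0.002, 2.983]
force: [3.6, -6.3, -3.2]
width: 0.0135
```

```bash
python3 st.py
```

```text
yaw 170.90 M [-2.1   -1.467  0.102] F [ 3.6 -6.3 -3.2] -0.283 -1.79 27.075
```

>>> play_rows --targets '[[[0,0,0,3],[0,0,0,5],[0,0,0,5]]]'

```text
t: 27.45
eef_pos: [0.4597, -0.1656, 0.3052]
ee_rot: [-3.14, 0.002, 2.898]
force: [3.9, -6.6, -3.2]
width: 0.0139
```

```bash
python3 st.py
```

```text
yaw 166.02 M [-2.069 -1.407  1.041] F [ 3.9 -6.6 -3.2] -1.329 -1.87 27.45
```

D is on its stop too (Mz 1.0 N m). Next is A.

>>> play_rows --targets '[[[0,0,0,0],[0,0,0,0],[0,0,-0.03,0],[0,0,-0.055,0],[0,0,-0.055,0]]]' --grip 139

```text
t: 28.08
eef_pos: [0.4594, -0.165, 0.3615]
ee_rot: [3.141, 0.004, 2.896]
force: [0.0, 0.4, -0.5]
width: 0.0397
```

```bash
python3 plan.py A .36 308.7 14; python3 bars.py
```

```text
now [ 0.4594 -0.165   0.3615] 165.9 F [ 0.   0.4 -0.5] Mz [ 0.05 -0.16  0.05] w 0.0397 t 28.075 q [ 0.06  0.08 -0.45  0.   -1.03 -1.88]
[[-0.008, 0.002, 0.0, -10.2], [-0.016, 0.004, 0.0, -20.4], [-0.023, 0.007, 0.0, -30.6], [-0.031, 0.009, 0.0, -40.8], [-0.039, 0.011, 0.001, -51.0]]
[[-0.007, -0.005, 0.0, -10.2], [-0.013, -0.009, 0.0, -20.4], [-0.02, -0.014, 0.0, -30.6], [-0.026, -0.019, 0.0, -40.8], [-0.033, -0.023, 0.001, -51.0]]
[[-0.001, -0.008, 0.0, -10.2], [-0.001, -0.016, 0.0, -20.4], [-0.002, -0.024, 0.0, -30.6], [-0.002, -0.032, 0.0, -40.8]]
A 196 [572.9, -161.9, 14.1, 70.3] bar yaw 129.3
B 193 [569.2, -48.6, 14.0, 69.6] bar yaw 129.4
C 0
D 0
```

>>> play_rows --targets '[[[-0.008,0.002,0,-10.2],[-0.016,0.004,0,-20.4],[-0.023,0.007,0,-30.6],[-0.031,0.009,0,-40.8],[-0.039,0.011,0.001,-51]]]'

```text
t: 28.75
eef_pos: [0.4993, -0.1638, 0.3576]
ee_rot: [3.14, -0.001, -2.492]
force: [1.2, 0.0, -0.8]
width: 0.0396
```

>>> play_rows --targets '[[[-0.007,-0.005,0,-10.2],[-0.013,-0.009,0,-20.4],[-0.02,-0.014,0,-30.6],[-0.026,-0.019,0,-40.8],[-0.033,-0.023,0.001,-51]]]'

```text
t: 29.38
eef_pos: [0.5395, -0.1624, 0.3565]
ee_rot: [3.14, 0.0, -1.602]
force: [0.3, -0.3, -0.2]
width: 0.0398
```

>>> play_rows --targets '[[[-0.001,-0.008,0,-10.2],[-0.001,-0.016,0,-20.4],[-0.002,-0.024,0,-30.6],[-0.002,-0.032,0,-40.8],[-0.002,-0.032,0,-40.8]]]'

```text
t: 30.0
eef_pos: [0.5717, -0.1615, 0.3563]
ee_rot: [3.14, 0.001, -0.897]
force: [-0.2, -0.3, -0.3]
width: 0.0401
```

>>> play_rows --targets '[[[0,0,0,0]]]'

```text
t: 30.12
eef_pos: [0.5712, -0.1616, 0.3569]
ee_rot: [3.141, 0.001, -0.899]
force: [-1.0, 0.3, -0.9]
width: 0.0399
```

```bash
python3 plan.py A .304 -51 2
```

```text
now [ 0.5712 -0.1616  0.3569] -51.5 F [-1.   0.3 -0.9] Mz [-0.   -0.04 -0.01] w 0.0399 t 30.125 q [ 0.05  0.26 -0.24 -0.   -1.07  0.62]
[[0.001, -0.0, 0.026, -0.3], [0.001, -0.001, 0.053, -0.5]]
```

>>> play_rows --targets '[[[0.001,-0.001,0.026,-0.5],[0.001,-0.001,0.053,-0.5],[0.001,-0.001,0.053,-0.5],[0.001,-0.001,0.053,-0.5]]]'

```text
t: 30.62
eef_pos: [0.5733, -0.1618, 0.3057]
ee_rot: [-3.141, -0.001, -0.888]
force: [-0.2, -0.2, -0.1]
width: 0.04
```

>>> play_rows --targets '[[[0,0,0,0],[0,0,0,0],[0,0,0,0],[0,0,0,0]]]' --grip 255

```text
t: 31.12
eef_pos: [0.5727, -0.1621, 0.3051]
ee_rot: [3.141, -0.0, -0.887]
force: [-3.2, -2.2, 5.0]
width: 0.0138
```

>>> play_rows --targets '[[[0,0,0,8],[0,0,0,17],[0,0,0,26],[0,0,0,35],[0,0,0,42]]]'

```text
t: 31.75
eef_pos: [0.5731, -0.162, 0.3051]
ee_rot: [-3.141, -0.0, -1.624]
force: [-0.9, -1.4, 2.0]
width: 0.0137
```

>>> play_rows --targets '[[[0,0,0,3],[0,0,0,5],[0,0,0,5]]]'

```text
t: 32.12
eef_pos: [0.5731, -0.1619, 0.3051]
ee_rot: [-3.141, -0.001, -1.705]
force: [-2.3, -2.3, 4.7]
width: 0.0137
```

```bash
python3 st.py
```

```text
yaw -97.72 M [-0.74   0.814  0.745] F [-2.3 -2.3  4.7] -1.046 -0.19 32.125
```

>>> play_rows --targets '[[[0,0,0,3],[0,0,0,5],[0,0,0,5]]]'

```text
t: 32.5
eef_pos: [0.5732, -0.1617, 0.3051]
ee_rot: [-3.141, -0.0, -1.792]
force: [-2.8, -1.7, 5.3]
width: 0.0147
```

```bash
python3 st.py
```

```text
yaw -102.66 M [-0.199  0.873  1.325] F [-2.8 -1.7  5.3] -1.551 -0.27 32.5
```

A is on its stop (Mz 1.3 N m). Last nut is C.

>>> play_rows --targets '[[[0,0,0,0],[0,0,0,0],[0,0,-0.03,0],[0,0,-0.055,0],[0,0,-0.055,0]]]' --grip 139

```text
t: 33.12
eef_pos: [0.5737, -0.1617, 0.3615]
ee_rot: [-3.138, 0.001, -1.794]
force: [-0.2, -0.1, -0.3]
width: 0.0396
```

```bash
python3 plan.py C .36 -69.6 5; python3 bars.py
```

```text
now [ 0.5737 -0.1617  0.3615] -102.8 F [-0.2 -0.1 -0.3] Mz [ 0.1  -0.04  0.01] w 0.0396 t 33.125 q [ 0.05  0.26 -0.23  0.   -1.08 -0.28]
[[-0.016, 0.028, 0.0, -6.6], [-0.032, 0.055, 0.001, -13.3], [-0.049, 0.083, 0.001, -19.9], [-0.065, 0.111, 0.001, -26.6], [-0.081, 0.139, 0.002, -33.2]]
A 0
B 0
C 0
D 165 [452.0, -163.0, 14.4, 54.0] bar yaw 169.5
```

>>> play_rows --targets '[[[-0.016,0.028,0,-6.6],[-0.032,0.055,0.001,-13.3],[-0.049,0.083,0.001,-19.9],[-0.065,0.111,0.001,-26.6],[-0.081,0.139,0.002,-33.2]]]'

```text
t: 33.8
eef_pos: [0.4544, -0.0514, 0.3566]
ee_rot: [3.14, 0.001, -1.211]
force: [0.1, 0.4, -0.0]
width: 0.0397
```

>>> play_rows --targets '[[[0,0,0,0],[0,0,0,0],[0,0,0,0]]]'

```text
t: 34.17
eef_pos: [0.4559, -0.0522, 0.3573]
ee_rot: [3.141, 0.0, -1.216]
force: [1.0, -0.1, -0.6]
width: 0.04
```

```bash
python3 plan.py C .304 -69.6 2
```

```text
now [ 0.4559 -0.0522  0.3573] -69.7 F [ 1.  -0.1 -0.6] Mz [ 0.05 -0.02  0.03] w 0.04 t 34.175 q [ 0.32  0.04 -0.51 -0.   -1.02  0.04]
[[0.0, -0.0, 0.027, -0.0], [0.0, -0.001, 0.053, -0.1]]
```

>>> play_rows --targets '[[[0,0,0.027,0],[0,0,0.053,0],[0,0,0.053,0],[0,0,0.053,0]]]'

```text
t: 34.67
eef_pos: [0.4561, -0.0521, 0.3053]
ee_rot: [-3.141, -0.0, -1.215]
force: [-0.0, -0.5, 0.4]
width: 0.0402
```

>>> play_rows --targets '[[[0,0,0,0],[0,0,0,0],[0,0,0,0],[0,0,0,0]]]' --grip 255

```text
t: 35.17
eef_pos: [0.456, -0.0518, 0.3051]
ee_rot: [-3.14, -0.0, -1.214]
force: [3.0, 1.0, -0.0]
width: 0.0136
```

>>> play_rows --targets '[[[0,0,0,8],[0,0,0,17],[0,0,0,26],[0,0,0,35],[0,0,0,42]]]'

```text
t: 35.8
eef_pos: [0.4566, -0.0517, 0.3052]
ee_rot: [-3.139, 0.001, -1.951]
force: [7.5, -1.2, -3.1]
width: 0.0137
```

>>> play_rows --targets '[[[0,0,0,3],[0,0,0,5],[0,0,0,5]]]'

```text
t: 36.17
eef_pos: [0.4567, -0.0517, 0.3052]
ee_rot: [-3.139, 0.002, -2.035]
force: [6.6, -0.5, -4.5]
width: 0.0137
```

```bash
python3 st.py
```

```text
yaw -116.58 M [-0.178 -2.326  0.06 ] F [ 6.6 -0.5 -4.5] -0.284 -0.78 36.175
```

>>> play_rows --targets '[[[0,0,0,3],[0,0,0,5],[0,0,0,5]]]'

```text
t: 36.55
eef_pos: [0.4568, -0.0517, 0.3052]
ee_rot: [-3.139, 0.002, -2.122]
force: [7.0, -1.2, -4.2]
width: 0.0138
```

```bash
python3 st.py
```

```text
yaw -121.58 M [-0.438 -2.52   0.064] F [ 7.  -1.2 -4.2] -0.287 -0.87 36.55
```

>>> play_rows --targets '[[[0,0,0,3],[0,0,0,5],[0,0,0,5]]]'

```text
t: 36.92
eef_pos: [0.4568, -0.0518, 0.3052]
ee_rot: [-3.139, 0.002, -2.209]
force: [7.5, -2.1, -5.4]
width: 0.0136
```

```bash
python3 st.py
```

```text
yaw -126.57 M [-0.642 -2.735  0.012] F [ 7.5 -2.1 -5.4] -0.29 -0.96 36.925
```

>>> play_rows --targets '[[[0,0,0,3],[0,0,0,5],[0,0,0,5]]]'

```text
t: 37.3
eef_pos: [0.4569, -0.0518, 0.3052]
ee_rot: [-3.139, 0.002, -2.296]
force: [9.2, -3.2, -5.2]
width: 0.0138
```

```bash
python3 st.py
```

```text
yaw -131.57 M [-0.778 -2.887  0.039] F [ 9.2 -3.2 -5.2] -0.293 -1.04 37.3
```

>>> play_rows --targets '[[[0,0,0,3],[0,0,0,5],[0,0,0,5]]]'

```text
t: 37.67
eef_pos: [0.4569, -0.0518, 0.3052]
ee_rot: [-3.139, 0.002, -2.382]
force: [7.7, -3.1, -5.3]
width: 0.0141
```

```bash
python3 st.py
```

```text
yaw -136.46 M [-0.787 -2.921  1.158] F [ 7.7 -3.1 -5.3] -1.377 -1.13 37.675
```

>>> play_rows --targets '[[[0,0,0,0],[0,0,0,0],[0,0,-0.03,0],[0,0,-0.07,0],[0,0,-0.11,0]]]' --grip 139

```text
t: 38.3
eef_pos: [0.4549, -0.0521, 0.4157]
ee_rot: [3.141, -0.001, -2.384]
force: [1.5, 0.5, 0.4]
width: 0.04
```

>>> play_rows --targets '[[[-0.025,0.04,0,0],[-0.05,0.08,0,0],[-0.08,0.13,0,0],[-0.11,0.175,0,0],[-0.136,0.216,0,0]]]'

```text
t: 38.92
eef_pos: [0.4049, 0.1999, 0.4148]
ee_rot: [3.141, -0.0, -2.384]
force: [0.6, -0.5, -0.2]
width: 0.0399
```

>>> play_rows --targets '[[[-0.02,0.03,0,0],[-0.04,0.06,0,0],[-0.04,0.06,0,0],[-0.04,0.06,0,0]]]'

```text
t: 39.42
eef_pos: [0.3934, 0.2691, 0.4144]
ee_rot: [-3.142, -0.001, -2.384]
force: [-0.1, -0.3, 0.1]
width: 0.0399
```

```bash
python3 bars.py; python3 -c "
from h import *
im,d=cams.grab_frame('top'); cv2.imwrite('pics/t9.png',im[:,:,::-1])
for q in('cylinder','spray','cup','rack','stand'): print(q,[(np.round(r['xyz'],3).tolist(),round(r['score'],2)) for r in finder.find_in('top',q)][:1])
"
```

```text
A 196 [572.3, -162.2, 68.7, 14.5] bar yaw 84.1
B 192 [569.4, -48.8, 13.9, 69.4] bar yaw 129.3
C 201 [456.4, -51.5, 69.2, 13.0] bar yaw 45.6
D 213 [459.6, -164.5, 14.7, 69.7] bar yaw 169.4
cylinder [([0.666, 0.074, 0.055], 0.74)]
spray [([0.62, -0.314, 0.093], 0.73)]
cup [([0.493, 0.098, 0.022], 0.8)]
rack [([0.458, -0.297, 0.063], 0.64)]
stand [([0.803, -0.102, 0.013], 0.92)]
```

View pics/t9.png

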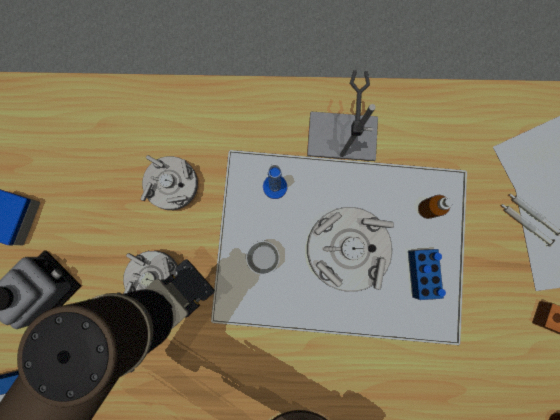

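```bash
python3 -c "
from h import *
print(job_done(), arm.get_state()['t'])"
```

```text
the job is handed in; nothing more can be done
the job is handed in; nothing more can be done
```

All four nuts on the large filter are tight against their stops, done crosswise in two passes, and the job is handed in. It took about 40 of the 72 s.

- **Order:** I call the nuts B, D, A and C, because I did not work out which number each one has. B is opposite D and A is opposite C. Both passes went B, D, A, C.
- **First pass:** each nut turned about 61°.
- **Second pass:** I turned each nut until the torque at the wrist jumped from nearly zero to 0.9–1.3 N m, which shows it had come up hard.
- **Final bar angles (top camera):** total turns were A 105°, B 116°, C 126° and D 121°. The expected range from finger-loose to the stop is 106–126°, so A is within camera error. B, D and A had not moved since they were let go.
- **Surroundings:** the cylinder, spray bottle, cup, rack and stand were found within 4 mm of where they started. The arm is clear of everything.
- **What did not go cleanly:** the first grip on B was about 4 mm off-centre, so it pushed sideways with about 12 N during that turn. Later grips stayed under about 11 N. B and A were turned a few degrees past the stop, so the pads twisted slightly on the bar.

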